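# Stack the carry tote on the loaded tote

## Task

Take the small carry tote by its square grip post and stack it on the tote that is loaded with power-supply parts, so that it stands level on top of that tote's end columns, centred and square, clear of the parts. As it lies it would nest inside, so give it half a turn first; set it down rather than drop it, and leave both the loaded tote and the empty tote where they stand.

Things in the scene. Friction and masses are not known exactly. Their poses are not given: they have to be found in the camera images.
- carry: Small dark grey tote with a square grip post. Body 128 (x) x 106 x 60 mm high, 0.2-0.4 kg; origin: centre of underside, z up. Front (-x): low wall 32 mm high, ONE central rib 24 wide, 32 high, out to x=-92. Rear: TWO ribs 20 wide, 60 high, at y=+-41, out to x=+92. Ribs reach the underside. Starts with x within 45 degrees of the loaded tote's x (nesting way); x opposed, it stacks on its ribs.
- carry_grip (a point): Point in the carry tote's grip post, 85 mm above the tote's underside, on its centre. Aluminium post: 28 x 28 mm square, vertical, faces along the tote's x and y, solid from the floor to its top 97 mm above the underside; free all round above 60 mm (walls), dividers are 40 mm high. Pinch from above across either pair of faces. Axes as the tote's.
- loaded: Larger loose dark grey tote holding metal blocks and grey capacitors up to 44 mm high. 200 (x) x 130 x 80 mm, 0.85 kg; origin: centre of underside, z up. Flat-topped columns 80 mm high, 28 deep in x, at both ends: two at the front (-x) with ONE 40 mm slot at y=0; one at the rear, 52 wide, with a 35 mm slot each side. Stacked, the carry tote's underside is 80 mm above this origin.
- empty: Tote of the same moulding as the loaded one, 200 (x) x 130 x 80 mm, but empty and turned roughly the other way round; loose. Not to be used or moved. Origin: centre of its underside, z up.
Mind the look-alikes: they are no part of the job. What is shaped like the carry but blue is not meant.

How it is judged:
By the outcome, as a careful person would: the job done as asked, in the order asked, and still so for the second after the job is handed in, with the robot touching nothing.
It also fails if it takes over 38 s, if anything falls off the work surface, if the arm or the gripper's body presses on something with over 40 N, if the wrist force passes 120 N, or if a joint passes its speed limit or range.

## Robot

A 6-joint arm with a two-finger parallel gripper is mounted at the origin on the work surface. World frame = base frame: x ahead of the robot, y to its left, z up, the work surface at z = 0. Lengths are in m, angles in rad, forces in N, time in s.
With the tool pointing down it reaches from about 0.35 to 0.775 m from the base axis. Payload 5.5 kg.
Tool frame: the origin (TCP) lies between the finger pads; the fingertips stand 8 mm ahead of it and the grasp point (between the pads) lies 11 mm behind it; z points along the fingers, y is the line along which they close (so a half turn about z gives the same grasp; the last joint's range is limited). The gripper opens to 85 mm and grips with 20 to 120 N. Pads are 22 mm wide; open, the fingers measure 114 mm over their backs; the gripper's body (76 mm by 85 mm) begins 54 mm behind the grasp point. The pads swing forward as they close: fully open they stand 13 mm farther back than shut.
Start: joints at [0.964, 0.313, 0.046, 1.304, 0, 1.431], TCP at [0.259, 0.514, 0.239] pointing down, gripper open.
Joint ranges: [-2.76, 2.76], [-0.86, 1.69], [-1.03, 1.26], [-2.2, 2.34], [-1.47, 1.5], [-3.14, 3.14]. Speed limits (rad/s): [2.57, 2.57, 3.14, 3.14, 3.14, 3.14].

## Interface

Orientations are given as a unit quaternion [w, x, y, z].
In Python, from workcell import status, vision, job gives the robot as it stands. The module is installed in compiled form; this text tells all that it offers.
- The arm moves only by the tool apply_moves, never from a script. Its argument "moves" is one flat list of numbers, 6 for each row, row after row: the shift along the world's x, y, z in units of 25 mm (1.0 is 25 mm), then the turn, a rotation vector about the world's x, y, z in rad. In form: [x, y, z, rx, ry, rz, x, y, z, rx, ry, rz, ...]. A call has 1 to 20 rows; each row is the pose to reach, as a shift and turn from the pose commanded when the call began; what a row does not reach only later rows make up. A row lasts 1/12 s, in which the tool goes at most 41.7 mm and 7.16 degrees, less where a joint would pass 70% of its speed; a pose out of reach is approached as far as the arm can. A call with a gripper value outside its range is refused whole. "claw" is the opening in per cent of the stroke, from 0 (shut) to 100 (fully open), set as the call begins (left out, the last holds). The fingers move at their own pace and stop on an object; "newtons" is the grip in N (left out, the last holds). Time passes only in rows, so rows that repeat a pose let the fingers close. It gives the time, the measured TCP pose, the force, the opening and the grip force at its end, in the units of the state.
- status.get_state(): the state, without advancing time (a new reading comes with each control period).
- vision.read_camera(name): name is "side" or "top" or "wrist"; returns a dict with "image" (400x640x3 uint8, blue, green, red), "camera_matrix" (3x3 intrinsics, pixels), "camera_from_world" (4x4, takes a point from world to camera coordinates). Camera axes: x right, y down, z forward; pixel columns grow to the right and rows downward; lengths in m; the calibration is good to about 2 mm. A picture is of the moment at which its call begins. There is no depth.
- job.hand_in(): hands the job in; it is judged then, once.
The state is a dict: "clock": time; "joint_pos": joint angles; "qvel": joint speeds; "tau": joint torques, N m; "tcp_pos": TCP position; "orientation": TCP orientation; "wrist_force": force on the tool from outside, world axes, zero at the start; "ft_torque": the same for the moment, N m; "finger_gap": finger opening in m; "grip_force": force on a finger pad.
Only numpy, scipy, OpenCV 4.12 (cv2) and the standard library are available. Lean on these libraries where they do the work, as an engineer would, in place of code of your own. Each camera call takes 0.05 s, during which the arm holds its last target. There are 200 camera calls.

## Working session

There is one attempt and no reset: what is moved stays moved. The work goes in short steps, Python scripts to look and compute and a tool call to move; the robot and the scene stay as the last step left them, time stands still between calls to the robot, and variables do not carry over. Pictures are saved under pics/ and viewed, at most 10 in all, crops included, and the job is handed in when it is done.

Besides the shell and the picture viewer there is one more tool, called after ">>>" by a JSON object that holds its "fn" and its "kwargs". apply_moves: Moves the arm, as the interface text tells. Its arguments: {"type":"object","properties":{"moves":{"type":"array","items":{"type":"number"}},"claw":{"type":"number"},"newtons":{"type":"number"}},"required":["moves"]}

```bash
mkdir -p pics; cat > h.py <<'E'
import numpy as np, cv2
from workcell import status, vision, job
def cam(n):
    d=vision.read_camera(n); return d["image"],np.array(d["camera_matrix"]),np.array(d["camera_from_world"])
def ray(px,K,T,z):
    R,t=T[:3,:3],T[:3,3]; c=-R.T@t
    d=R.T@np.linalg.solve(K,np.array([px[0],px[1],1.])); return c+d*(z-c[2])/d[2]
def proj(p,K,T):
    q=K@(T[:3,:3]@np.array(p)+T[:3,3]); return q[:2]/q[2]
E
python3 - <<'E'
from h import *
for n in("top","side"):
    im,K,T=cam(n); cv2.imwrite(f"pics/{n}0.png",im); np.savez(f"{n}0.npz",im=im,K=K,T=T); print(n,K.round(1).tolist(),T.round(3).tolist())
E
```

```text
top [[388.3, 0.0, 324.3], [0.0, 388.3, 195.8], [0.0, 0.0, 1.0]] [[0.025, -1.0, 0.004, 0.007], [-0.991, -0.025, -0.129, 0.444], [0.129, -0.001, -0.992, 0.97], [0.0, 0.0, 0.0, 1.0]]
side [[419.8, 0.0, 319.2], [0.0, 419.8, 198.7], [0.0, 0.0, 1.0]] [[0.954, -0.298, 0.016, -0.418], [-0.223, -0.748, -0.625, 0.15], [0.198, 0.593, -0.78, 0.971], [0.0, 0.0, 0.0, 1.0]]
```

View pics/top0.png

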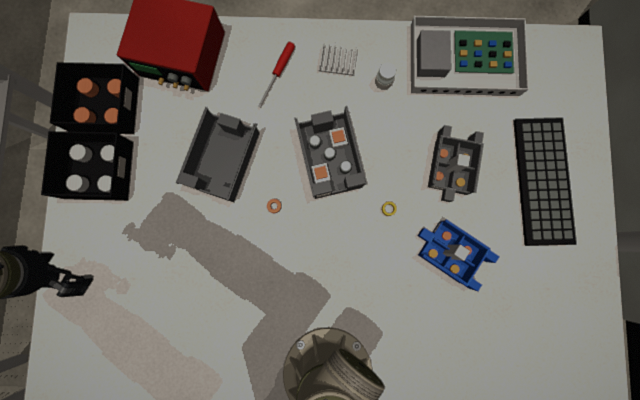

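View pics/side0.png

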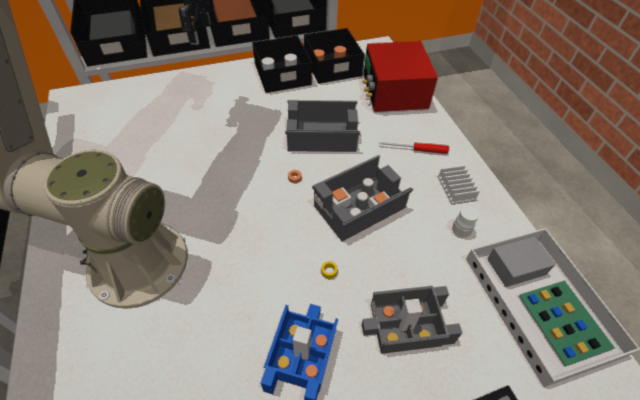

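The top view shows three small-tote-sized candidates. The dark grey tote with a post at (456,162) fits "carry". The blue one at (457,254) has the same shape but the wrong colour. The loaded tote is at (330,152), with white and orange parts in it, and the empty one is at (220,155). I'll confirm in an enlarged crop.

```bash
python3 - <<'E'
from h import *
d=np.load("top0.npz"); im=d["im"][95:215,290:490]
im=cv2.convertScaleAbs(cv2.resize(im,None,fx=4,fy=4,interpolation=cv2.INTER_CUBIC),alpha=1.6,beta=10)
cv2.imwrite("pics/crop.png",im)
E
```

```text
(no output)
```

View pics/crop.png

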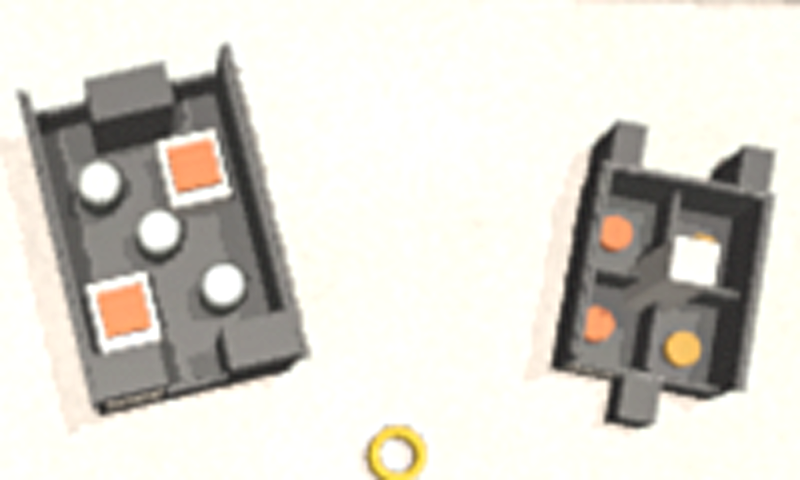

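The crop confirms the carry tote: grey, white post top at crop (694,261), two rear ribs at the top and one front rib at (633,395). The loaded tote has a single rear column at (130,90) and its two front columns at the bottom.

```bash
python3 - <<'E'
from h import *
d=np.load("top0.npz"); K,T=d["K"],d["T"]
r=lambda p,z: ray((290+(p[0]+.5)/4-.5,95+(p[1]+.5)/4-.5),K,T,z)[:2]
print("post",r((694,261),.097))
a,b=r((612,170),.06),r((773,196),.06); v=a-b; print("carry wall top: len",np.linalg.norm(v),"yaw",np.degrees(np.arctan2(-v[0],v[1])))
c=[r(p,.08) for p in((21,93),(226,44),(304,345),(92,395))]
print("loaded",np.round(c,3).tolist(),np.mean(c,0))
for i,j in((3,0),(2,1)):
    v=c[j]-c[i];print(np.linalg.norm(v),np.degrees(np.arctan2(v[1],v[0])))
s=status.get_state(); print(s)
K2=None
im,K,T=cam("wrist"); R=T[:3,:3]; print("wristcam centre",-R.T@T[:3,3],R.round(2).tolist(),K[0,0])
E
```

```text
post [ 0.53137958 -0.31710235]
carry wall top: len 0.103141323988137 yaw -7.990600045113106
loaded [[0.632, 0.096], [0.667, -0.031], [0.477, -0.083], [0.442, 0.046]] [0.55453247 0.00722771]
0.1961712560655292 14.748645205960765
0.19751807379945732 15.031186048664736
{'clock': 0.1, 'joint_pos': array([ 9.64385243e-01,  3.13960445e-01,  4.50935227e-02,  1.30360420e+00,
       -1.49852688e-06,  1.43120559e+00]), 'qvel': array([ 0.0002007 ,  0.00090159,  0.00305974, -0.00108031,  0.00032345,
       -0.00098512]), 'tau': array([ 4.34792542e-03, -4.81724703e+01,  2.99243814e+01,  1.27177220e-02,
       -1.73759571e-05,  1.10943625e-05]), 'tcp_pos': array([0.25852735, 0.5131072 , 0.23847842]), 'orientation': array([-3.04460093e-04,  2.31296479e-01,  9.72882952e-01, -7.80090531e-04]), 'wrist_force': array([-0.7998636 ,  0.20334912,  0.32390629]), 'ft_torque': array([-0.02442777, -0.01038848,  0.02115003]), 'grip_force': 0.0, 'finger_gap': 0.08548615422458619}
wristcam centre [0.19065701 0.54817029 0.3736155 ] [[0.45, 0.89, -0.0], [0.85, -0.43, 0.3], [0.27, -0.14, -0.95]] 326.97046734155145
```

>>> {"fn": "apply_moves", "kwargs": {"moves": [11.8,-19.8,2,0,0,-1.24,11.8,-19.8,2,0,0,-1.24,11.8,-19.8,2,0,0,-1.24,11.8,-19.8,2,0,0,-1.24,11.8,-19.8,2,0,0,-1.24,11.8,-19.8,2,0,0,-1.24,11.8,-19.8,2,0,0,-1.24,11.8,-19.8,2,0,0,-1.24,11.8,-19.8,2,0,0,-1.24,11.8,-19.8,2,0,0,-1.24,11.8,-19.8,2,0,0,-1.24,11.8,-19.8,2,0,0,-1.24,11.8,-19.8,2,0,0,-1.24,11.8,-19.8,2,0,0,-1.24,11.8,-19.8,2,0,0,-1.24,11.8,-19.8,2,0,0,-1.24,11.8,-19.8,2,0,0,-1.24,11.8,-19.8,2,0,0,-1.24,11.8,-19.8,2,0,0,-1.24,11.8,-19.8,2,0,0,-1.24]}}

```text
clock: 1.82
tcp_pos: [0.5532, 0.0198, 0.2895]
orientation: [0.0, 0.753, 0.658, 0.0]
wrist_force: [-0.7, -1.1, 0.0]
finger_gap: 0.0852
grip_force: 0.0
```

```bash
python3 - <<'E'
from h import *
im,K,T=cam("wrist"); np.savez("w1.npz",im=im,K=K,T=T)
cv2.imwrite("pics/w1.png",cv2.convertScaleAbs(im,alpha=1.5,beta=10)); s=status.get_state(); print(s["clock"],s["tcp_pos"],s["joint_pos"])
E
```

```text
1.8667 [0.55331947 0.01969633 0.28954273] [-1.09428171e-01  2.62706934e-01  9.95192535e-02  1.40734476e+00
  2.22077595e-05  1.59547540e+00]
```

View pics/w1.png

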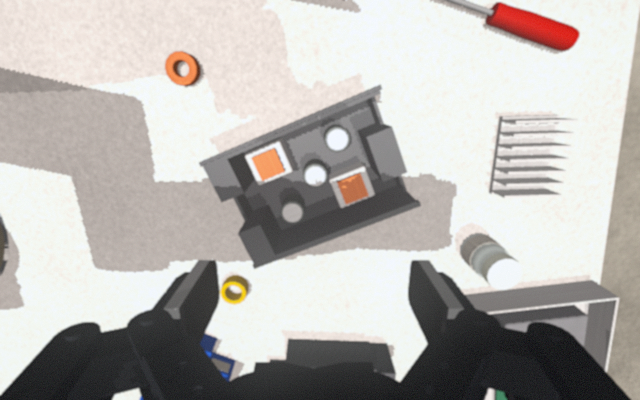

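The wrist view shows the loaded tote from above. Its rim corners are at about (203,162), (380,87), (418,204) and (255,265).

```bash
python3 - <<'E'
from h import *
d=np.load("w1.npz"); K,T=d["K"],d["T"]
c=np.array([ray(p,K,T,.08)[:2] for p in((203,162),(380,87),(418,204),(255,265))])
print(c.round(4).tolist(),c.mean(0))
for i,j in((0,1),(3,2)):
    v=c[j]-c[i];print(np.linalg.norm(v),np.degrees(np.arctan2(v[1],v[0])))
for i,j in((0,3),(1,2)):
    v=c[j]-c[i];print(np.linalg.norm(v),np.degrees(np.arctan2(v[1],v[0]))+90)
E
```

```text
[[0.4386, 0.0484], [0.6309, 0.0986], [0.6636, -0.0292], [0.4707, -0.0793]] [0.55092941 0.00962341]
0.19868547360934888 14.62818945620445
0.19928348331555704 14.559397871651091
0.1317224231119519 14.096273613284907
0.13195749443833668 14.356820491260635
```

>>> {"fn": "apply_moves", "kwargs": {"moves": [-0.4,-13.1,-1.6,0,0,0,-0.4,-13.1,-1.6,0,0,0,-0.4,-13.1,-1.6,0,0,0,-0.4,-13.1,-1.6,0,0,0,-0.4,-13.1,-1.6,0,0,0,-0.4,-13.1,-1.6,0,0,0,-0.4,-13.1,-1.6,0,0,0,-0.4,-13.1,-1.6,0,0,0,-0.4,-13.1,-1.6,0,0,0,-0.4,-13.1,-1.6,0,0,0,-0.4,-13.1,-1.6,0,0,0]}}

```text
clock: 2.78
tcp_pos: [0.5437, -0.3084, 0.2492]
orientation: [-0.0, 0.754, 0.657, 0.0]
wrist_force: [-0.1, 0.5, -0.1]
finger_gap: 0.0852
grip_force: 0.0
```

```bash
python3 - <<'E'
from h import *
im,K,T=cam("wrist"); np.savez("w2.npz",im=im,K=K,T=T)
cv2.imwrite("pics/w2.png",cv2.convertScaleAbs(im,alpha=1.5,beta=10)); s=status.get_state(); print(s["clock"],s["tcp_pos"],s["joint_pos"],s["orientation"])
E
```

```text
2.8333 [ 0.54394235 -0.30771373  0.24954023] [-6.43351795e-01  4.11641402e-01  2.13378359e-01  1.37275153e+00
  3.48669937e-04  1.06217761e+00] [-1.42983015e-04  7.53102185e-01  6.57903531e-01  1.47840703e-04]
```

View pics/w2.png

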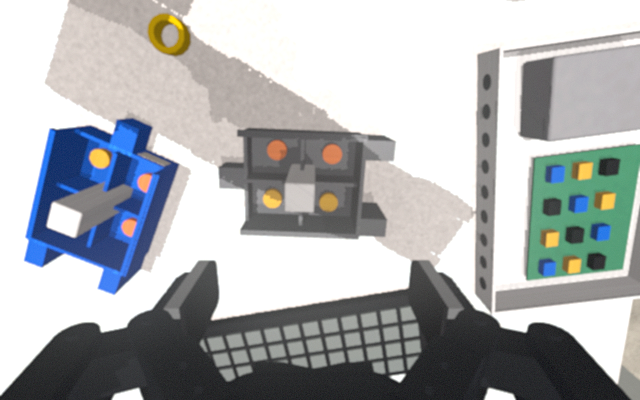

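The wrist view shows the grey carry tote at about (303,183), post top near (301,197), rear ribs to the right. The blue look-alike is on the left at (100,205).

```bash
python3 - <<'E'
from h import *
d=np.load("w2.npz"); K,T,im=d["K"],d["T"],d["im"]
c=cv2.convertScaleAbs(cv2.resize(im[110:250,210:410],None,fx=4,fy=4,interpolation=cv2.INTER_CUBIC),alpha=1.5,beta=10); cv2.imwrite("pics/c2.png",c)
print(ray((301,197),K,T,.097))
f=lambda p:ray(p,K,T,.06)[:2]
for a,b in(((245,130),(361,134)),((243,233),(361,237))):
    v=f(b)-f(a); print(f(a),f(b),np.degrees(np.arctan2(v[1],v[0])))
# predicted pixel of the post seen from the top camera
t=np.load("top0.npz"); print(proj(ray((301,197),K,T,.097),t["K"],t["T"]))
E
```

```text
[ 0.53131666 -0.31533253  0.097     ]
[ 0.48430695 -0.25137853] [ 0.59578388 -0.27048029] -9.723300457846246
[ 0.46083071 -0.35746203] [ 0.58570053 -0.37915861] -9.856938635984498
[462.39748138 159.8819516 ]
```

View pics/c2.png

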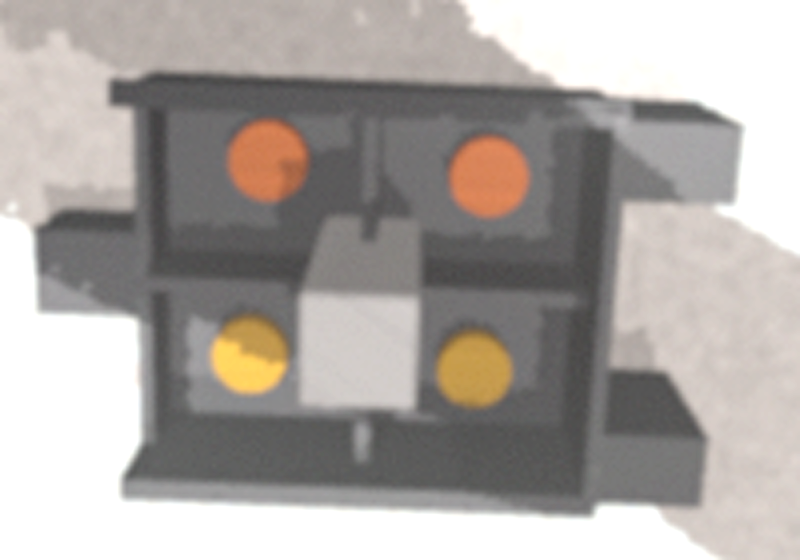

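>>> {"fn": "apply_moves", "kwargs": {"moves": [-0.5,-0.3,-1,0,0,-0.03,-0.5,-0.3,-2,0,0,-0.03,-0.5,-0.3,-3,0,0,-0.03,-0.5,-0.3,-4,0,0,-0.03,-0.5,-0.3,-5,0,0,-0.03,-0.5,-0.3,-5.6,0,0,-0.03,-0.5,-0.3,-6.1,0,0,-0.03,-0.5,-0.3,-6.5,0,0,-0.03,-0.5,-0.3,-6.8,0,0,-0.03,-0.5,-0.3,-7,0,0,-0.03,-0.5,-0.3,-7,0,0,-0.03,-0.5,-0.3,-7,0,0,-0.03]}}

```text
clock: 3.83
tcp_pos: [0.5316, -0.3163, 0.0748]
orientation: [0.0, 0.763, 0.646, 0.0]
wrist_force: [-1.0, 0.3, 0.2]
finger_gap: 0.0852
grip_force: 0.0
```

>>> {"fn": "apply_moves", "kwargs": {"moves": [0,0,0,0,0,0,0,0,0,0,0,0,0,0,0,0,0,0,0,0,0,0,0,0,0,0,0,0,0,0,0,0,0,0,0,0,0,0,0,0,0,0,0,0,0,0,0,0,0,0,0,0,0,0,0,0,0,0,0,0], "claw": 0, "newtons": 60}}

```text
clock: 4.67
tcp_pos: [0.5314, -0.3168, 0.0748]
orientation: [0.0, 0.763, 0.646, -0.0]
wrist_force: [-1.9, -0.3, 5.6]
finger_gap: 0.0273
grip_force: 61.4
```

>>> {"fn": "apply_moves", "kwargs": {"moves": [0,0,0.2,0,0,0,0,0,0.6,0,0,0,0,0,1.2,0,0,0,0,0,2,0,0,0,0,0,2.8,0,0,0,0,0,3.6,0,0,0,0,0,4.4,0,0,0,0,0,5.1,0,0,0,0,0,5.7,0,0,0,0,0,6,0,0,0,0,0,6,0,0,0]}}

```text
clock: 5.58
tcp_pos: [0.532, -0.3169, 0.2263]
orientation: [0.001, 0.763, 0.646, 0.0]
wrist_force: [-0.1, 0.2, -3.2]
finger_gap: 0.0273
grip_force: 60.4
```

>>> {"fn": "apply_moves", "kwargs": {"moves": [0,0.2,0,0,0,0.05,0,0.6,0,0,0,0.15,0.1,1.1,0,0,0,0.25,0.1,1.6,0,0,0,0.35,0.1,2.1,0,0,0,0.45,0.2,2.6,0,0,0,0.55,0.2,3.1,0,0,0,0.65,0.2,3.6,0,0,0,0.75,0.3,4.1,0,0,0,0.85,0.3,4.6,0,0,0,0.95,0.3,5.1,0,0,0,1.05,0.4,5.6,0,0,0,1.15,0.4,6.1,0,0,0,1.25,0.4,6.5,0,0,0,1.35,0.4,6.9,0,0,0,1.45,0.4,7.2,0,0,0,1.55,0.4,7.4,0,0,0,1.65,0.4,7.5,0,0,0,1.72,0.4,7.5,0,0,0,1.76,0.4,7.5,0,0,0,1.76]}}

```text
clock: 7.25
tcp_pos: [0.5406, -0.1284, 0.2229]
orientation: [-0.001, -0.012, 1.0, 0.001]
wrist_force: [0.3, -0.9, -3.7]
finger_gap: 0.0271
grip_force: 60.3
```

>>> {"fn": "apply_moves", "kwargs": {"moves": [0,0.1,0,0,0,0.05,0,0.3,0,0,0,0.15,0.1,0.6,0,0,0,0.25,0.1,1,0,0,0,0.35,0.1,1.4,0,0,0,0.45,0.1,1.8,0,0,0,0.55,0.2,2.2,0,0,0,0.65,0.2,2.6,0,0,0,0.75,0.2,3,0,0,0,0.85,0.3,3.4,0,0,0,0.95,0.3,3.8,0,0,0,1.05,0.3,4.2,0,0,0,1.15,0.4,4.6,0,0,0,1.25,0.4,4.9,0,0,0,1.35,0.4,5.2,0,0,0,1.45,0.5,5.4,0,0,0,1.55,0.5,5.5,0,0,0,1.65,0.5,5.5,0,0,0,1.75,0.5,5.5,0,0,0,1.8,0.5,5.5,0,0,0,1.8]}}

```text
clock: 8.92
tcp_pos: [0.5533, 0.0086, 0.2233]
orientation: [0.0, 0.79, -0.612, -0.001]
wrist_force: [-0.3, 0.0, -3.5]
finger_gap: 0.0275
grip_force: 60.3
```

```bash
python3 - <<'E'
from h import *
s=status.get_state(); print(s["clock"],s["tcp_pos"],s["orientation"],s["joint_pos"])
o=[]
for n in("wrist","side"):
    im,K,T=cam(n); np.savez(f"{n}3.npz",im=im,K=K,T=T); o.append(cv2.convertScaleAbs(im,alpha=1.5,beta=10))
b=cv2.resize(o[1][60:280,230:500],None,fx=1.48,fy=1.48,interpolation=cv2.INTER_CUBIC)
a=cv2.resize(o[0],(400,250)); h=max(a.shape[0],b.shape[0]); v=np.zeros((h,800,3),np.uint8); v[:250,:400]=a; v[:b.shape[0],400:400+min(400,b.shape[1])]=b[:,:400]; cv2.imwrite("pics/m3.png",v)
E
```

```text
8.9167 [0.55334997 0.008603   0.22334948] [ 3.95992205e-04  7.90488387e-01 -6.12476444e-01 -7.47505483e-04] [-1.29557208e-01  2.77585007e-01 -4.18376192e-02  1.25306401e+00
  7.18272239e-05 -1.95277016e+00]
```

View pics/m3.png

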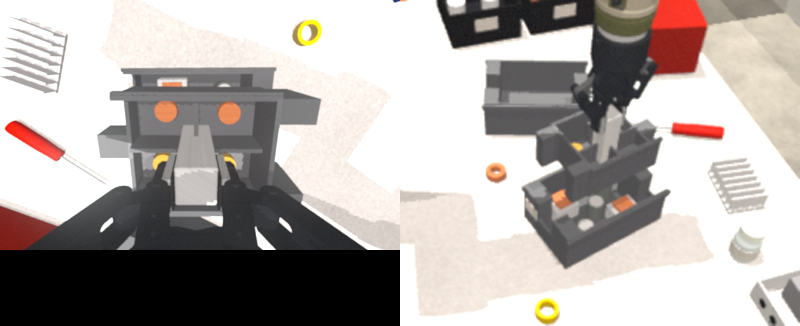

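Side view: the carry tote hangs over the loaded tote, turned opposed and square to it. In the wrist view the loaded tote's near wall shows at about y=70, from x=122 to 276 (scale 1/1.6). I'll use its ends as a last centring check.

```bash
python3 - <<'E'
from h import *
d=np.load("wrist3.npz"); K,T=d["K"],d["T"]; im=d["im"]
cv2.imwrite("pics/c4.png",cv2.convertScaleAbs(cv2.resize(im[90:290,150:520],None,fx=2.15,fy=2.15,interpolation=cv2.INTER_CUBIC),alpha=2.2,beta=10))
E
```

```text
(no output)
```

View pics/c4.png

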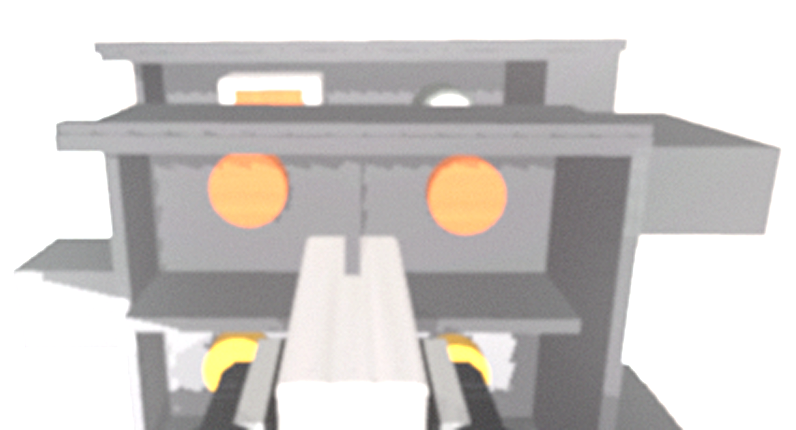

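```bash
python3 - <<'E'
from h import *
d=np.load("wrist3.npz"); K,T=d["K"],d["T"]
r=lambda p,z: ray((150+(p[0]+.5)/2.15-.5,90+(p[1]+.5)/2.15-.5),K,T,z)[:2]
a=np.radians(14.6); X=np.array([np.cos(a),np.sin(a)]); Y=np.array([-X[1],X[0]]); t=status.get_state()["tcp_pos"][:2]
for n,p,q,z in(("loaded",(96,44),(626,41),.08),("carry",(57,124),(652,124),.2085)):
    A,B=r(p,z),r(q,z); m=(A+B)/2-t; v=A-B
    print(n,"len",np.linalg.norm(v),"yaw",np.degrees(np.arctan2(v[1],v[0])),"mid rel tcp along X,Y",m@X,m@Y)
E
```

```text
loaded len 0.20217933106598726 yaw 14.769681995334341 mid rel tcp along X,Y -0.0037709148575983866 -0.06717708321284663
carry len 0.1264547815082666 yaw 14.443490566516559 mid rel tcp along X,Y -0.0005355679323704219 -0.054638646796565285
```

>>> {"fn": "apply_moves", "kwargs": {"moves": [-0.08,-0.02,-0.2,0,0,0,-0.08,-0.02,-0.5,0,0,0,-0.08,-0.02,-0.9,0,0,0,-0.08,-0.02,-1.3,0,0,0,-0.08,-0.02,-1.7,0,0,0,-0.08,-0.02,-2,0,0,0,-0.08,-0.02,-2.2,0,0,0,-0.08,-0.02,-2.35,0,0,0,-0.08,-0.02,-2.45,0,0,0,-0.08,-0.02,-2.52,0,0,0,-0.08,-0.02,-2.58,0,0,0,-0.08,-0.02,-2.62,0,0,0,-0.08,-0.02,-2.64,0,0,0,-0.08,-0.02,-2.64,0,0,0]}}

```text
clock: 10.18
tcp_pos: [0.5519, 0.008, 0.1585]
orientation: [-0.0, 0.79, -0.612, 0.0]
wrist_force: [-0.2, 0.1, -3.1]
finger_gap: 0.0275
grip_force: 60.2
```

>>> {"fn": "apply_moves", "kwargs": {"moves": [0,0,-0.02,0,0,0,0,0,-0.04,0,0,0,0,0,-0.06,0,0,0,0,0,-0.08,0,0,0,0,0,-0.08,0,0,0,0,0,-0.08,0,0,0]}}

```text
clock: 10.68
tcp_pos: [0.5518, 0.008, 0.1563]
orientation: [0.0, 0.79, -0.612, -0.0]
wrist_force: [-0.6, -0.3, -2.9]
finger_gap: 0.0274
grip_force: 60.2
```

>>> {"fn": "apply_moves", "kwargs": {"moves": [0,0,-0.02,0,0,0,0,0,-0.04,0,0,0,0,0,-0.06,0,0,0,0,0,-0.08,0,0,0,0,0,-0.08,0,0,0,0,0,-0.08,0,0,0]}}

```text
clock: 11.18
tcp_pos: [0.5518, 0.008, 0.1548]
orientation: [-0.0, 0.79, -0.612, 0.0]
wrist_force: [-1.9, -0.0, 2.6]
finger_gap: 0.0276
grip_force: 60.9
```

>>> {"fn": "apply_moves", "kwargs": {"moves": [0,0,0,0,0,0,0,0,0,0,0,0,0,0,0,0,0,0,0,0,0,0,0,0,0,0,0,0,0,0,0,0,0,0,0,0,0,0,0,0,0,0,0,0,0,0,0,0], "claw": 80}}

```text
clock: 11.85
tcp_pos: [0.5518, 0.008, 0.1543]
orientation: [0.0, 0.79, -0.612, -0.0]
wrist_force: [-0.4, -0.0, -0.9]
finger_gap: 0.0684
grip_force: 0.0
```

>>> {"fn": "apply_moves", "kwargs": {"moves": [0,0,0.2,0,0,0,0,0,0.6,0,0,0,0,0,1.2,0,0,0,0,0,2,0,0,0,0,0,3,0,0,0,0,0,4,0,0,0,0,0,4.5,0,0,0,0,3,5,0,0,0,0,4,5,0,0,0,0,5,5,0,0,0,0,6,5,0,0,0,0,7,5,0,0,0,0,8,5,0,0,0,0,8,5,0,0,0]}}

```text
clock: 13.02
tcp_pos: [0.5515, 0.212, 0.2803]
orientation: [-0.001, 0.792, -0.611, -0.0]
wrist_force: [-0.8, -0.2, 0.8]
finger_gap: 0.0685
grip_force: 0.0
```

```bash
python3 - <<'E'
from h import *
s=status.get_state(); print(s["clock"],s["tcp_pos"],s["finger_gap"])
o=[]
for n,(y,x) in(("top",(90,255)),("side",(100,250))):
    im,K,T=cam(n); np.savez(f"{n}5.npz",im=im,K=K,T=T); o.append(cv2.convertScaleAbs(cv2.resize(im[y:y+150,x:x+150],(400,400),interpolation=cv2.INTER_CUBIC),alpha=1.6,beta=10))
cv2.imwrite("pics/m5.png",np.hstack(o))
E
```

```text
13.0167 [0.55145367 0.21204769 0.28025414] 0.06845573461785087
```

View pics/m5.png

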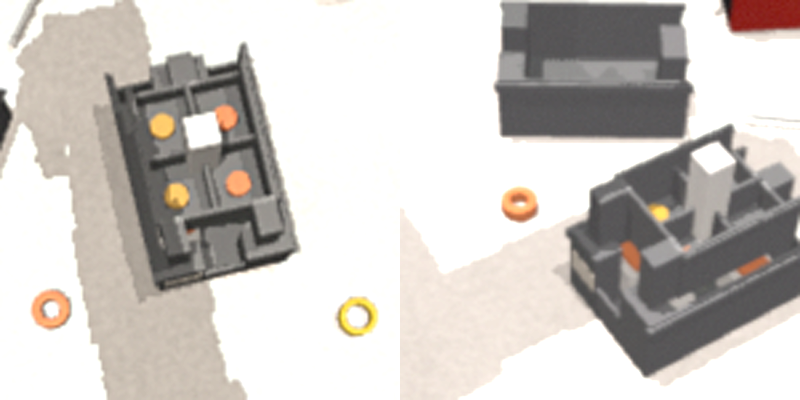

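The pictures show the carry tote standing square on the columns: post top at top-view pixel (331,139), front rib on the single column and rear ribs on the pair. I'll check centring and level with numbers.

```bash
python3 - <<'E'
from h import *
d=np.load("top5.npz"); K,T=d["K"],d["T"]; im=d["im"]
r=lambda p,z: ray((255+(p[0]+.5)*.375-.5,90+(p[1]+.5)*.375-.5),K,T,z)[:2]
print("post top",r((202,131),.177))
c=[r(p,.08) for p in((110,78),(244,47),(293,245),(155,280))]; print("loaded",np.mean(c,0),np.round(c,3).tolist())
s=np.load("side5.npz"); print("post from side",ray((250+712.5*.375-150,100+159*.375),s["K"],s["T"],.177))
a=np.load("top0.npz")["im"].astype(int); m=abs(a-im).sum(2)[100:210,170:262]; print("empty diff",(m>60).sum())
E
```

```text
post top [0.55293492 0.00742996]
loaded [0.55150936 0.00698966] [[0.629, 0.094], [0.663, -0.032], [0.475, -0.08], [0.439, 0.046]]
post from side [0.5503887  0.00551222 0.177     ]
empty diff 4764
```

```bash
python3 -c "
from workcell import job
print(job.hand_in())"
```

```text
the job is handed in; nothing more can be done
None
```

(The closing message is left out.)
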